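Pull a proof on a small roller press

TASK

A sheet lies ready on the block of the little proofing press: tip the standing tympan flap down flat over it, then roll the steel roller along its rails and over the tympan by pushing it with the fingertips at or just above the height of its axle, until the axle stands over the line marked across both rails near the other end. Once it rests there, push the raised forked keeper right down over the end of the axle, so that the roller is locked on the line. Only push things: never lift the roller off its rails, and leave the ink bottle, tape, eraser and glue stick where they are.

Things in the scene. Friction and masses are not known exactly. Their poses are not given: they have to be found in the camera images.
- press: Proofing press, fixed on the table: grey bed 196 x 430 mm, origin at the centre of its underside at table height, z up, y along the bed, x across it to the back. The roller starts at the +y end and goes to the line at y = -0.135. Aluminium rails 26 mm wide, tops at z = 0.040, run along y at x = -/+0.065. The block and sheet lie between them, in the middle, below the rail tops.
- roller: Loose polished steel roller, about 0.8 kg, across the rails; barrel 60 mm in diameter, 152 mm long, axle stubs 12 mm in diameter, 34 mm long. Origin mid-axle, 70 mm above the table; x along the axle, y and z turn. Left alone it slows by 0.65 m/s2 and stays. Fingers cling to it: push its flank 0 to 8 mm above axis height (much higher, it wedges), or draw it by its top.
- rail_stop (a point): Middle between the rubber end stops at the -y end: press x = 0, y = -0.190, z = 0.061 (their inner face and top; the same at +y). The stops stand on the rails, 18 mm thick. Outside each rail a 7 mm cheek at press x = -/+0.081 rises to z = 0.054 and guides the roller's ends with 1.5 mm play. The keeper's bracket at x = -0.0905, y = -0.195 rises to z = 0.084.
- park_line (a point): The middle between the two marks of the line (thin dark lines across both rails and the bed, up and over both cheeks), at the height of the roller's axis: press x = 0, y = -0.135, z = 0.070. The roller's origin belongs here.
- tympan (a joint): Angle of the tympan, a stiff aluminium flap 92 x 164 x 3.5 mm, hinge along press y at x = 0.0475, z = 0.0355, inside the rear rail. 0 = flat over the sheet, 2 mm below the rail tops; 1.57 = upright; starts at 1.65 to 1.95, leaning back from the robot over the rear rail, in the roller's way. Stays near upright; once drawn below about 0.9 it sinks shut by itself within 3 s.
- tympan_edge (a point): Middle of the tympan's free long edge, 94 mm from its hinge (press y = 0).
- keeper (a joint): Angle of the keeper, a steel arm 6 mm thick turning in the upright plane press x = -0.100, outside the front cheek. 0 = fully down, level, pointing to +y from the pivot; 1.57 = upright; starts at 1.0 to 1.45. Two round-tipped prongs, 18 mm apart inside, 60 mm from the pivot, then straddle the axle stub. It stays wherever it is left (0.055 N m) and must be pushed all the way.
- keeper_pivot (a point): The keeper's pivot: press x = -0.100, y = -0.195, z = 0.070, axis along press x.
- keeper_tab (a point): Middle of the upper face of the keeper's black finger tab, 30 mm across (standing outward from the arm) x 26 mm along the arm x 6 mm: 100 mm along the arm from the pivot and 18.5 mm above its centre line, at press x = -0.114. With the keeper down it is at press y = -0.095, z = 0.0885.
- ink_pot: Bystander: ink bottle with a black screw cap, 47 mm wide, 67 mm high, standing beyond the press's +y end. Origin under its centre. Left of it and farther back the head of the desk lamp hangs over the table (x 0.58 to 0.80, y 0.24 to 0.50, from 0.30 m up): keep the arm clear of it.
- tape_roll: Bystander: roll of masking tape, 94 mm wide, 25 mm high, lying in front of the press. Origin under its centre.
- rubber_eraser: Bystander: eraser 23 x 52 x 13 mm, lying in front of the press. Origin under its centre.
- glue: Bystander: upright glue stick, 26 mm wide, 92 mm high, behind the press near its -y end. Origin under its centre.

How it is judged:
On the way, in this order (a step that is already met when the one before it is completed fails the run):
1. the tympan lies flat over the sheet (value of joint tympan below 0.06 rad), for 0.2 s.
2. the roller stands still with its axle over the line, the tympan shut and the keeper still up (y of roller in the frame of press between -0.143 and -0.127 m and value of joint tympan below 0.06 rad and linear speed of roller below 0.02 m/s and value of joint keeper above 0.4 rad), for 0.3 s.
3. the keeper is down over the axle (value of joint keeper below 0.06 rad), for 0.2 s.
At the end, for the whole second after the job is handed in: The tympan is shut (below 0.06 rad), the roller rests on both rails square across them (within 0.1 rad) with its axis within 8 mm of the line, at rest, and the keeper is fully down over the axle stub (below 0.06 rad) (y of roller in the frame of press between -0.143 and -0.127 m and value of joint each of tympan, keeper below 0.06 rad and z of roller in the frame of press between 0.066 and 0.074 m and angle between the x axis of roller and the x axis of press, either way round below 0.1 rad and linear speed of roller below 0.01 m/s); the robot touches nothing.
It fails at once if the roller is lifted off its rails (more than 10 mm) (z of roller in the frame of press above 0.08 m).
It fails at once if the ink bottle is pushed away (more than 30 mm) (distance of ink_pot from where it was at the start of the episode above 0.03 m).
It fails at once if the roll of masking tape is pushed away (more than 30 mm) (distance of tape_roll from where it was at the start of the episode above 0.03 m).
It fails at once if the eraser is pushed away (more than 30 mm) (distance of rubber_eraser from where it was at the start of the episode above 0.03 m).
It fails at once if the glue stick is pushed away (more than 30 mm) (distance of glue from where it was at the start of the episode above 0.03 m).
It also fails if it takes over 64 s, if anything falls off the work surface, if the arm or the gripper's body presses on something with over 40 N, if the wrist force passes 120 N, or if a joint passes its speed limit or range.

ROBOT

A 7-joint arm with a two-finger parallel gripper is mounted at the origin on a cart in front of the work surface, level with it; the furniture and walls round the work are solid. World frame = base frame: x ahead of the robot, y to its left, z up, the work surface at z = 0. Lengths are in m, angles in rad, forces in N, time in s.
With the tool pointing down it reaches from about 0.425 to 0.95 m from the base axis. Payload 4.7 kg.
Tool frame: the origin (TCP) lies midway between the tips of the shut fingers; the grasp point (between the pads) lies 19 mm behind it (env.tcp_to_grasp is the distance from the TCP to the grasp point, in m); z points along the fingers, y is the line along which they close (so a half turn about z gives the same grasp; the last joint's range is limited). The gripper opens to 87 mm and grips with 3 to 60 N. Pads are 19 mm wide; open, the fingers measure 117 mm over their backs; the gripper's body (75 mm by 190 mm) begins 51 mm behind the grasp point.
Start: joints at [1.086, 0.469, -0.049, 1.532, 0.024, 1.141, -0.082], TCP at [0.297, -0.606, 0.223] pointing down, gripper open.
Joint ranges: [-2.59, 2.59], [-0.33, 1.99], [-1.39, 1.29], [0.1, 2.45], [-1.04, 4.18], [0.21, 1.99], [-2.66, 2.66]. Speed limits (rad/s): [2.57, 2.57, 3.14, 3.14, 3.14, 3.14, 3.14].

INTERFACE

Orientations are given as a unit quaternion [x, y, z, w].
In Python, from cell import env gives the robot as it stands.
- The arm moves only by the tool arm_command, never from a script. Its argument "targets" is a list of rows, each a list of 3 entries, a list of its own where there are three numbers: the turn, a rotation vector about the tool's x, y, z in units of 10 degrees (1.0 is 10 degrees), then the shift along the tool's x, y, z in units of 50 mm (1.0 is 50 mm), then the closure, from -1 (fully open) to 1 (shut), so that 0 is half open. A call has 1 to 8 rows; each row shifts and turns the commanded pose from where the row before left it, along the tool's axes as they then stand; what a row does not reach is not made up. A row lasts 1/8 s, in which the tool goes at most 62.5 mm and 10.7 degrees, less where a joint would pass 70% of its speed; a pose out of reach is approached as far as the arm can. A call is refused whole if a number of a shift passes 1 or a number of a turn 1, either way. A call with a gripper value outside its range is refused whole. The fingers move at their own pace and stop on an object; "newtons" is the grip in N (left out, the last holds). Time passes only in rows, so rows that do not move let the fingers close. It gives the time, the measured TCP pose, the force, the opening and the grip force at its end, in the units of the state.
- env.observe(): the state, without advancing time (a new reading comes with each control period).
- env.get_image(name): name is "scene" or "top" or "wrist"; returns the picture (400x640x3 uint8, red, green, blue); there is no depth.
- env.camera_params(name): a dict with "fx", "fy", "cx", "cy" (pixels), "k1" (the pictures are not rectified: a ray, as slopes to the right and down, at radius r is drawn at 1 + k1 r^2 times it, then the intrinsics apply), "R" (3x3) and "t" (3): a world point X has camera coordinates R X + t. Camera axes: x right, y down, z forward; pixel columns grow to the right and rows downward; lengths in m; the calibration is good to about 2 mm. A picture is of the moment at which its call begins: read the wrist's pose just before it. camera_params takes no time and is no camera call; for the wrist camera it gives the pose at the moment of the call.
- env.sign_off(): hands the job in; it is judged then, once.
The state is a dict: "time": time; "qpos": joint angles; "joint_vel": joint speeds; "effort": joint torques, N m; "position": TCP position; "tool_rot": TCP orientation; "contact_force": force on the tool from outside, world axes, zero at the start; "torque": the same for the moment, N m; "opening": finger opening in m; "gripper_force": force on a finger pad.
Only numpy, scipy, OpenCV 4.12 (cv2) and the standard library are available. Lean on these libraries where they do the work, as an engineer would, in place of code of your own. Each camera call takes 0.05 s, during which the arm holds its last target. There are 200 camera calls.

## Working session

There is one attempt and no reset: what is moved stays moved. The work goes in short steps, Python scripts to look and compute and a tool call to move; the robot and the scene stay as the last step left them, time stands still between calls to the robot, and variables do not carry over. Pictures are saved under pics/ and viewed, at most 10 in all, crops included, and the job is handed in when it is done.

Besides the shell and the picture viewer there is one more tool, called as name(argument=value, ...) on one line, values as JSON. arm_command: Moves the arm, as the interface text tells. Its arguments: {"type":"object","properties":{"targets":{"type":"array"},"newtons":{"type":"number"}},"required":["targets"]}

```bash
mkdir -p pics; ls; python3 - <<'E'
from cell import env
import cv2,numpy as np
s=env.observe();print({k:np.round(v,3) for k,v in s.items()})
for n in("scene","top"):
    im=env.get_image(n);cv2.imwrite(f"pics/{n}0.png",im[:,:,::-1])
    p=env.camera_params(n);print(n,{k:np.round(v,4).tolist() for k,v in p.items()})
E
```

```text
pics
{'time': np.float64(0.0), 'qpos': array([ 1.086,  0.469, -0.049,  1.534,  0.024,  1.141, -0.082]), 'joint_vel': array([-0.001, -0.001, -0.   ,  0.001, -0.001, -0.001, -0.001]), 'effort': array([-1.0000e-03, -5.0798e+01, -8.1000e-02, -2.3615e+01, -6.1000e-02,
        3.8000e-02,  0.0000e+00]), 'position': array([ 0.297, -0.606,  0.221]), 'tool_rot': array([ 0.974,  0.226, -0.   , -0.001]), 'contact_force': array([0.383, 0.19 , 0.26 ]), 'torque': array([-0.011,  0.049, -0.01 ]), 'gripper_force': np.float64(0.0), 'opening': np.float64(0.087)}
scene {'fx': 484.2864, 'fy': 484.2864, 'cx': 325.5805, 'cy': 194.6462, 'k1': -0.0293, 'R': [[-0.7218, -0.6917, 0.0216], [-0.374, 0.3636, -0.8532], [0.5823, -0.624, -0.5211]], 't': [0.3947, 0.2937, 0.7311]}
top {'fx': 400.2528, 'fy': 400.2528, 'cx': 313.6155, 'cy': 198.9498, 'k1': 0.0331, 'R': [[-0.0236, -0.9997, 0.0116], [-0.9833, 0.0211, -0.1807], [0.1804, -0.0157, -0.9835]], 't': [-0.0237, 0.5842, 0.8442]}
```

View pics/scene0.png

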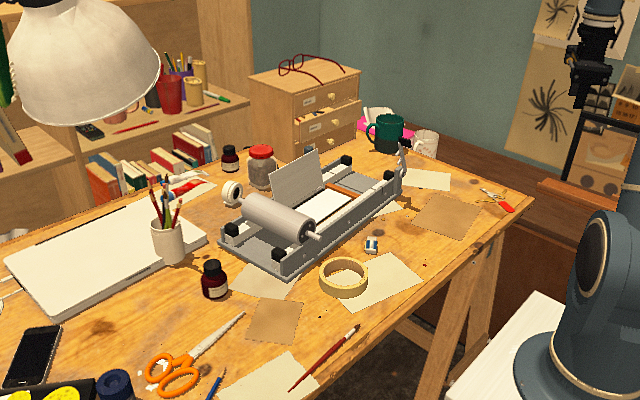

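View pics/top0.png

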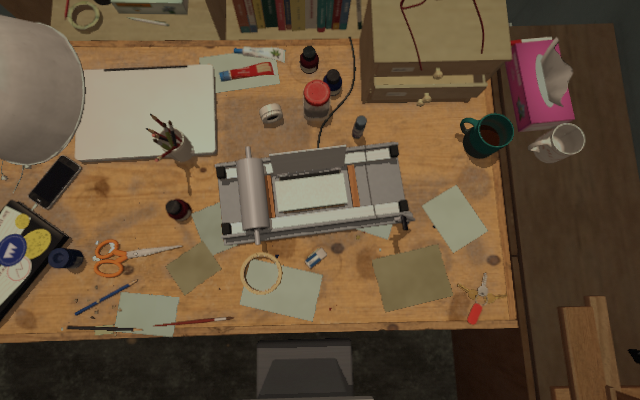

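The top view shows the press with its roller at about (253,195), the tympan upright at (310,160), the keeper at (405,218), the tape at (262,272), the eraser at (315,258), the ink at (178,210) and the glue at (359,127). Next I'll enlarge it to measure.

```bash
cat > h.py <<'E'
import numpy as np,cv2
from cell import env
from scipy.spatial.transform import Rotation as Ro
def K(p): return np.array([[p["fx"],0,p["cx"]],[0,p["fy"],p["cy"]],[0,0,1]]),np.array([p["k1"],0,0,0,0.])
def ray(p,uv):
    k,d=K(p);n=cv2.undistortPoints(np.array([[uv]],float),k,d)[0,0]
    R,t=np.array(p["R"]),np.array(p["t"]);return -R.T@t,R.T@np.array([n[0],n[1],1])
def onz(p,uv,z):
    o,v=ray(p,uv);return o+v*(z-o[2])/v[2]
def proj(p,X):
    k,d=K(p);R,t=np.array(p["R"]),np.array(p["t"])
    return cv2.projectPoints(np.array(X,float).reshape(-1,3),cv2.Rodrigues(R)[0],t,k,d)[0][:,0]
E
python3 - <<'E'
import cv2
im=cv2.imread("pics/top0.png")
cv2.imwrite("pics/topc.png",cv2.resize(im[135:255,212:422],None,fx=3.8,fy=3.8,interpolation=cv2.INTER_CUBIC))
im=cv2.imread("pics/scene0.png")
cv2.imwrite("pics/scc.png",cv2.resize(im[130:290,210:420],None,fx=3.7,fy=3.7,interpolation=cv2.INTER_CUBIC))
E
```

```text
(no output)
```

View pics/topc.png

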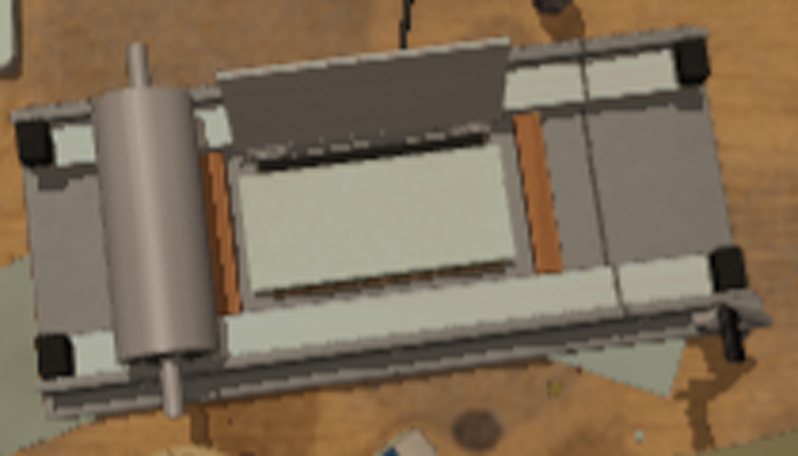

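View pics/scc.png

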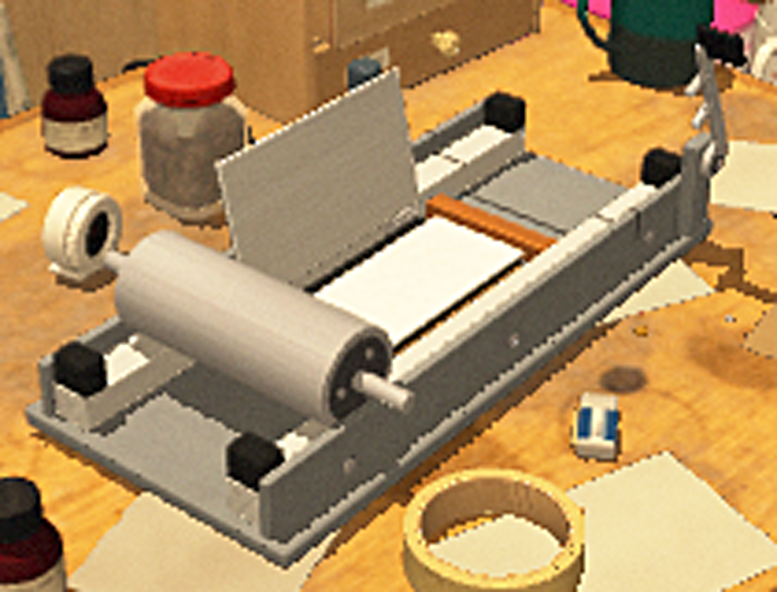

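Both crops show the four black stops, the line marks on the rails at top-crop (586,80) and (619,288), the axle ends at (137,45) and (173,415), and the tympan's edge from (218,75) to (508,40). The keeper tab is at scene-crop (722,45).

```bash
cat > fit.py <<'E'
from h import *
from scipy.optimize import least_squares as LS
T,S=env.camera_params("top"),env.camera_params("scene")
t=lambda u,v:(212+(u+.5)/3.8-.5,135+(v+.5)/3.8-.5)
s=lambda u,v:(210+(u+.5)/3.7-.5,130+(v+.5)/3.7-.5)
obs=[(T,t(586,80),(.065,-.135,.04)),(T,t(619,288),(-.065,-.135,.04)),
(T,t(35,143),(.065,.199,.055)),(T,t(54,355),(-.065,.199,.055)),(T,t(692,60),(.065,-.199,.055)),(T,t(728,268),(-.065,-.199,.055)),
(S,s(450,158),(.065,-.135,.04)),(S,s(612,215),(-.065,-.135,.04)),
(S,s(80,358),(.065,.199,.061)),(S,s(258,447),(-.065,.199,.061)),(S,s(505,103),(.065,-.199,.061)),(S,s(662,158),(-.065,-.199,.061))]
def W(q,X):
    c,n=np.cos(q[2]),np.sin(q[2]);X=np.atleast_2d(X)
    return np.c_[q[0]+c*X[:,0]-n*X[:,1],q[1]+n*X[:,0]+c*X[:,1],X[:,2]]
f=lambda q:np.concatenate([proj(c,W(q,X))[0]-uv for c,uv,X in obs])
r=LS(f,[.6,0,0],loss="soft_l1");q=r.x
if __name__=="__main__":
    print("press",q.round(4),np.degrees(q[2]).round(2));print(f(q).reshape(-1,2).round(1).tolist())
    inv=lambda P:((P[:2]-q[:2])@np.array([[np.cos(q[2]),-np.sin(q[2])],[np.sin(q[2]),np.cos(q[2])]]))
    for u in((137,45),(173,415)):print("axle",inv(onz(T,t(*u),.07)).round(4))
    print("axleS",inv(onz(S,s(405,398),.07)).round(4))
    g=lambda a,y:(.0475+.094*np.cos(a)*-1,y,.0355+.094*np.sin(a))
    e=lambda a:np.concatenate([proj(c,W(q,g(a[0],y)))[0]-uv for c,uv,y in[(T,t(218,75),.082),(T,t(508,40),-.082),(S,s(218,162),.082),(S,s(395,70),-.082)]])
    z=LS(e,[1.7]);print("tympan",z.x,e(z.x).round(1));print("edge",W(q,g(z.x[0],0)))
    k=lambda a:(-.114,-.195+.1*np.cos(a)-.0185*np.sin(a),.07+.1*np.sin(a)+.0185*np.cos(a))
    e=lambda a:np.concatenate([proj(c,W(q,k(a[0])))[0]-uv for c,uv in[(T,t(733,330)),(S,s(722,45))]])
    z=LS(e,[1.2]);print("keeper",z.x,e(z.x).round(1),W(q,k(z.x[0])))
    for n,p,h in(("ink",(178,210),.06),("tape",(262,272),.02),("eraser",(315,258),.01),("glue",(359,125),.09)):P=onz(T,p,h);print(n,P.round(3),inv(P).round(3))
    for a in((0,.16,.07),(0,-.135,.07),(-.114,-.095,.0885),(0,0,.04)):print(a,W(q,a).round(4))
E
python3 fit.py
```

```text
press [ 0.6058 -0.0337  0.1108] 6.35
[[-0.1, 0.1], [0.2, 0.2], [-0.2, 0.2], [0.3, 1.4], [0.5, -0.1], [0.9, 0.7], [-0.9, 0.2], [-0.7, 1.8], [-0.7, -1.1], [-0.5, 0.2], [-0.5, -1.3], [0.6, -0.6]]
axle [0.1128 0.1307]
axle [-0.1068  0.1334]
axleS [-0.1048  0.1281]
tympan [1.80582465] [-0.   0.5  1.1 -0.  -0.7  0.6 -0.2 -0.8]
edge [[ 0.67478923 -0.02600042  0.12691573]]
keeper [1.09197469] [ 0.5  1.9 -0.1  0.3] [[ 0.51080494 -0.21060896  0.16727742]]
ink [0.564 0.262 0.06 ] [-0.009  0.298]
tape [0.425 0.082 0.02 ] [-0.166  0.135]
eraser [ 0.454 -0.037  0.01 ] [-0.151  0.013]
glue [ 0.742 -0.141  0.09 ] [ 0.123 -0.122]
(0, 0.16, 0.07) [[0.5881 0.1253 0.07  ]]
(0, -0.135, 0.07) [[ 0.6208 -0.1678  0.07  ]]
(-0.114, -0.095, 0.0885) [[ 0.503  -0.1407  0.0885]]
(0, 0, 0.04) [[ 0.6058 -0.0337  0.04  ]]
```

The fit is good: residuals are about 1 px, axle length and heights agree, the tympan is at 1.81 and the keeper at 1.09. First I'll align the tool with the press axes (tool x = press x, tool y = −press y), shut the fingers and go behind the flap.

arm_command(targets=[[[0, 0, 0.99], [0, 0, 0], 1], [[0, 0, 0.99], [0, 0, 0], 1], [[0, 0, 0], [0.47, -0.53, 0], 1], [[0, 0, 0], [0.47, -0.53, 0], 1], [[0, 0, 0], [0.47, -0.53, 0], 1], [[0, 0, 0], [0.47, -0.53, 0], 1], [[0, 0, 0], [0.47, -0.53, 0], 1], [[0, 0, 0], [0.47, -0.53, 0], 1]], newtons=20)

```text
time: 1.1
position: [0.4202, -0.4313, 0.2221]
tool_rot: [0.998, 0.055, -0.0, -0.0]
contact_force: [0.4, 0.5, -0.9]
opening: 0.0147
gripper_force: 0.0
```

arm_command(targets=[[[0, 0, 0], [0.47, -0.53, 0], 1], [[0, 0, 0], [0.47, -0.53, 0], 1], [[0, 0, 0], [0.47, -0.53, 0], 1], [[0, 0, 0], [0.47, -0.53, 0], 1], [[0, 0, 0], [0.47, -0.53, 0], 1], [[0, 0, 0], [0.47, -0.53, 0], 1], [[0, 0, 0], [0, 0, 0], 1]])

```text
time: 1.98
position: [0.5441, -0.2552, 0.2221]
tool_rot: [0.998, 0.058, 0.0, -0.001]
contact_force: [0.1, 0.6, -0.2]
opening: 0.0004
gripper_force: 0.0
```

```bash
cat > st.py <<'E'
from fit import *
s=env.observe();P=s["position"];c,n=np.cos(q[2]),np.sin(q[2]);d=P-[q[0],q[1],0]
print("t",round(float(s["time"]),2),"world",P.round(4),"press",round(c*d[0]+n*d[1],4),round(-n*d[0]+c*d[1],4),"F",s["contact_force"].round(1),"op",round(float(s["opening"]),4))
R=Ro.from_quat(s["tool_rot"]).as_matrix();print("yaw",np.degrees(np.arctan2(R[1,0],R[0,0])).round(2),"z",R[:,2].round(3))
E
python3 st.py
```

```text
t 1.98 world [ 0.5441 -0.2552  0.2221] press -0.0858 -0.2134 F [ 0.1  0.6 -0.2] op 0.0004
yaw 6.68 z [ 0.     0.002 -1.   ]
```

arm_command(targets=[[[0, 0, 0], [0.48, -0.53, 0], 1], [[0, 0, 0], [0.48, -0.53, 0], 1], [[0, 0, 0], [0.48, -0.53, 0], 1], [[0, 0, 0], [0.48, -0.53, 0], 1], [[0, 0, 0], [0.48, -0.53, 0], 1], [[0, 0, 0], [0.48, -0.53, 0], 1], [[0, 0, 0], [0.48, -0.53, 0], 1], [[0, 0, 0], [0.48, -0.53, 0], 1]])

```text
time: 2.98
position: [0.7102, -0.0283, 0.222]
tool_rot: [0.999, 0.054, -0.001, 0.001]
contact_force: [0.1, -1.0, 0.2]
opening: 0.0007
gripper_force: 0.0
```

arm_command(targets=[[[0, 0, 0], [0, 0, 0], 1], [[0, 0, 0], [0, 0, 0.5], 1], [[0, 0, 0], [0, 0, 0.5], 1], [[0, 0, 0], [0, 0, 0.5], 1], [[0, 0, 0], [0, 0, 0.5], 1], [[0, 0, 0], [0, 0, 0.5], 1], [[0, 0, 0], [0, 0, 0], 1]])

```text
time: 3.85
position: [0.7076, -0.0299, 0.095]
tool_rot: [0.999, 0.054, -0.003, 0.001]
contact_force: [-0.5, -0.9, 0.2]
opening: 0.0006
gripper_force: 0.0
```

```bash
python3 st.py; python3 - <<'E'
from h import *
cv2.imwrite("pics/s1.png",env.get_image("scene")[80:300,180:460,::-1].repeat(2,0).repeat(2,1))
E
```

```text
t 3.85 world [ 0.7076 -0.0299  0.095 ] press 0.1015 -0.0075 F [-0.5 -0.9  0.2] op 0.0006
yaw 6.18 z [-0.006 -0.002 -1.   ]
```

View pics/s1.png

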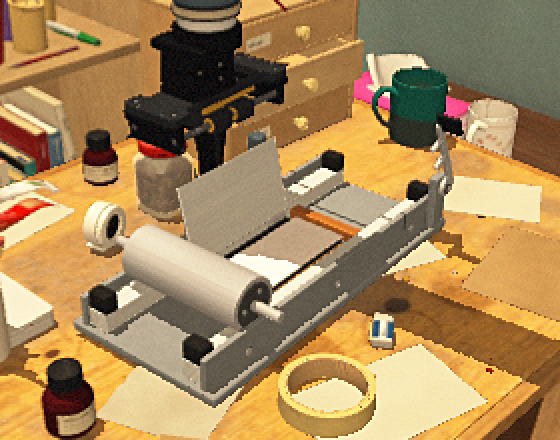

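The fingers are behind the flap (finger at about (210,155)), which still stands. Now I'll draw it over.

arm_command(targets=[[[0, 0, 0], [-0.25, 0, 0], 1], [[0, 0, 0], [-0.25, 0, 0], 1], [[0, 0, 0], [-0.25, 0, 0], 1], [[0, 0, 0], [-0.25, 0, 0], 1], [[0, 0, 0], [-0.25, 0, 0], 1], [[0, 0, 0], [-0.25, 0, 0], 1], [[0, 0, 0], [-0.25, 0, 0], 1], [[0, 0, 0], [-0.25, 0, 0], 1]])

```text
time: 4.9
position: [0.6094, -0.0383, 0.0974]
tool_rot: [0.998, 0.055, -0.0, 0.0]
contact_force: [0.6, 0.0, 0.1]
opening: 0.0003
gripper_force: 0.2
```

arm_command(targets=[[[0, 0, 0], [-0.25, 0, 0], 1], [[0, 0, 0], [-0.25, 0, 0], 1], [[0, 0, 0], [-0.25, 0, 0], 1], [[0, 0, 0], [0, 0, -0.5], 1], [[0, 0, 0], [0, 0, -0.5], 1], [[0, 0, 0], [0, 0, -0.5], 1], [[0, 0, 0], [0, 0, -0.5], -1], [[0, 0, 0], [0, 0, 0], -1]])

```text
time: 5.9
position: [0.5742, -0.0423, 0.1995]
tool_rot: [0.998, 0.055, 0.002, 0.0]
contact_force: [-0.0, 0.3, -0.4]
opening: 0.0133
gripper_force: 0.0
```

```bash
python3 st.py; python3 - <<'E'
from h import *
cv2.imwrite("pics/s2.png",env.get_image("scene")[80:300,180:460,::-1].repeat(2,0).repeat(2,1))
E
```

```text
t 5.9 world [ 0.5742 -0.0423  0.1995] press -0.0323 -0.0051 F [-0.   0.3 -0.4] op 0.0133
yaw 6.31 z [ 0.004 -0.    -1.   ]
```

View pics/s2.png

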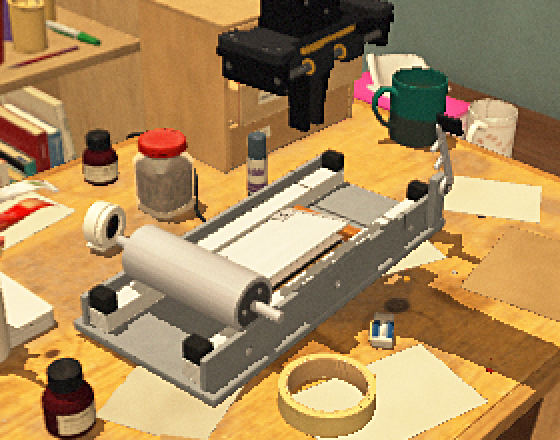

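The tympan has sunk nearly flat. Now I'll straddle the roller with open fingers.

arm_command(targets=[[[0, 0, 0], [0.16, -0.68, 0], -1], [[0, 0, 0], [0.16, -0.68, 0], -1], [[0, 0, 0], [0.16, -0.68, 0], -1], [[0, 0, 0], [0.16, -0.68, 0], -1], [[0, 0, 0], [0, 0, 0], -1], [[0, 0, 0], [0, 0, 0], -1]])

```text
time: 6.7
position: [0.5895, 0.0953, 0.1963]
tool_rot: [0.998, 0.055, -0.001, 0.001]
contact_force: [-0.2, -0.1, 0.0]
opening: 0.0768
gripper_force: 0.0
```

```bash
python3 st.py; python3 - <<'E'
from h import *
p=env.camera_params("wrist");cv2.imwrite("pics/w1.png",env.get_image("wrist")[:,:,::-1])
from fit import *
for y in(.131,):print(proj(p,W(q,[(-.11,y,.07),(.11,y,.07),(-.076,y,.07),(.076,y,.07)])).round(0).tolist())
E
```

```text
t 6.7 world [0.5895 0.0953 0.1963] press -0.002 0.13 F [-0.2 -0.1  0. ] op 0.0768
yaw 6.28 z [-0.002 -0.001 -1.   ]
[[324.0, 306.0], [324.0, 42.0], [324.0, 271.0], [324.0, 90.0]]
```

View pics/w1.png

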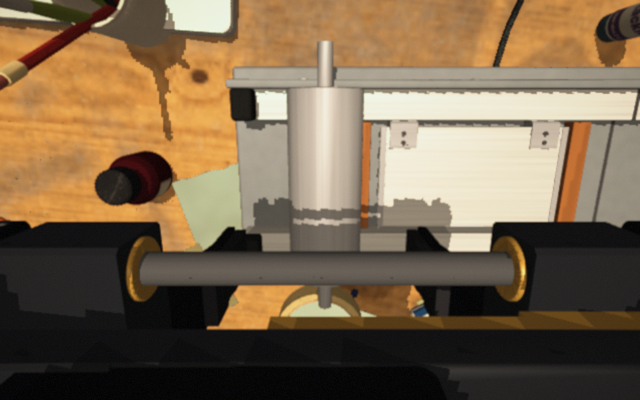

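The axle projects where the wrist picture shows it (u≈325), so the roller is at y≈0.131 and the fingers are centred. Descending around it now.

arm_command(targets=[[[0, 0, 0], [0, 0, 0.44], -1], [[0, 0, 0], [0, 0, 0.44], -1], [[0, 0, 0], [0, 0, 0.44], -1], [[0, 0, 0], [0, 0, 0.44], -1], [[0, 0, 0], [0, 0, 0.44], -1], [[0, 0, 0], [0, 0, 0.44], -1], [[0, 0, 0], [0, 0, 0], -0.6], [[0, 0, 0], [0, 0, 0], -0.6]])

```text
time: 7.75
position: [0.5907, 0.0956, 0.0662]
tool_rot: [0.999, 0.054, 0.001, 0.0]
contact_force: [0.2, -0.4, 0.5]
opening: 0.0748
gripper_force: 0.0
```

```bash
python3 st.py
```

```text
t 7.75 world [0.5907 0.0956 0.0662] press -0.0007 0.1302 F [ 0.2 -0.4  0.5] op 0.0748
yaw 6.24 z [ 0.001 -0.    -1.   ]
```

arm_command(targets=[[[0, 0, 0], [0, 0.08, 0], -0.6], [[0, 0, 0], [0, 0.12, 0], -0.6], [[0, 0, 0], [0, 0.16, 0], -0.6], [[0, 0, 0], [0, 0.2, 0], -0.6], [[0, 0, 0], [0, 0.2, 0], -0.6], [[0, 0, 0], [0, 0.2, 0], -0.6], [[0, 0, 0], [0, 0.2, 0], -0.6], [[0, 0, 0], [0, 0.2, 0], -0.6]])

```text
time: 8.75
position: [0.5977, 0.0281, 0.0655]
tool_rot: [0.998, 0.055, -0.0, 0.0]
contact_force: [1.4, 0.1, 0.2]
opening: 0.0695
gripper_force: 0.1
```

```bash
python3 st.py
```

```text
t 8.75 world [0.5977 0.0281 0.0655] press -0.0012 0.0623 F [1.4 0.1 0.2] op 0.0695
yaw 6.31 z [ 0. -0. -1.]
```

arm_command(targets=[[[0, 0, 0], [0, 0.2, 0], -0.6], [[0, 0, 0], [0, 0.2, 0], -0.6], [[0, 0, 0], [0, 0.2, 0], -0.6], [[0, 0, 0], [0, 0.2, 0], -0.6], [[0, 0, 0], [0, 0.2, 0], -0.6], [[0, 0, 0], [0, 0.2, 0], -0.6], [[0, 0, 0], [0, 0.2, 0], -0.6], [[0, 0, 0], [0, 0.2, 0], -0.6]])

```text
time: 9.75
position: [0.6065, -0.0514, 0.0655]
tool_rot: [0.998, 0.055, -0.0, 0.0]
contact_force: [1.1, 1.0, -0.3]
opening: 0.0695
gripper_force: 0.1
```

arm_command(targets=[[[0, 0, 0], [0, 0.2, 0], -0.6], [[0, 0, 0], [0, 0.2, 0], -0.6], [[0, 0, 0], [0, 0.2, 0], -0.6], [[0, 0, 0], [0, 0.2, 0], -0.6], [[0, 0, 0], [0, 0.2, 0], -0.6], [[0, 0, 0], [0, 0.2, 0], -0.6], [[0, 0, 0], [0, 0.16, 0], -0.6], [[0, 0, 0], [0, 0.12, 0], -0.6]])

```text
time: 10.75
position: [0.6146, -0.125, 0.0655]
tool_rot: [0.998, 0.055, -0.0, 0.0]
contact_force: [-0.6, 0.1, -0.0]
opening: 0.0693
gripper_force: 0.0
```

```bash
python3 st.py; cat > rol.py <<'E'
from fit import *
import sys
im=env.get_image("top");cv2.imwrite(f"pics/{sys.argv[1]}.png",cv2.resize(im[135:255,212:422,::-1],None,fx=3.8,fy=3.8,interpolation=cv2.INTER_CUBIC))
E
python3 rol.py r1
```

```text
t 10.75 world [ 0.6146 -0.125   0.0655] press -0.0014 -0.0917 F [-0.6  0.1 -0. ] op 0.0693
yaw 6.3 z [-0. -0. -1.]
```

View pics/r1.png

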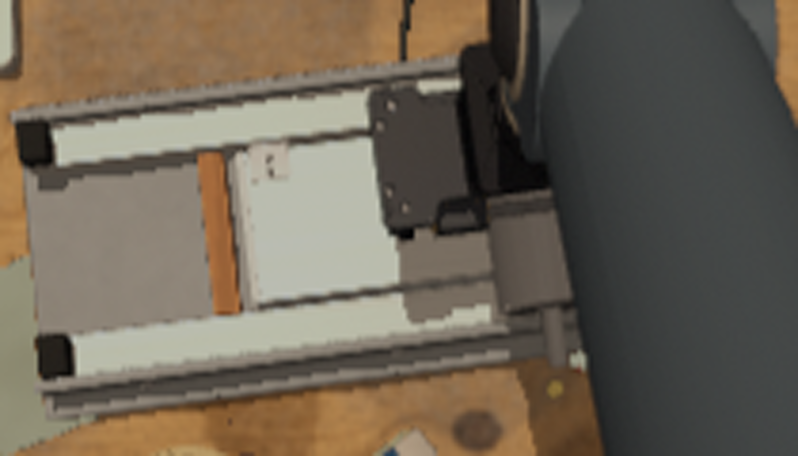

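The roller is being driven along squarely (front stub at (556,365)). Finishing slowly.

arm_command(targets=[[[0, 0, 0], [0, 0.14, 0], -0.6], [[0, 0, 0], [0, 0.14, 0], -0.6], [[0, 0, 0], [0, 0.14, 0], -0.6], [[0, 0, 0], [0, 0.14, 0], -0.6], [[0, 0, 0], [0, 0.12, 0], -0.6], [[0, 0, 0], [0, 0.1, 0], -0.6], [[0, 0, 0], [0, 0.08, 0], -0.6], [[0, 0, 0], [0, 0.06, 0], -0.6]])

```text
time: 11.8
position: [0.6197, -0.1702, 0.0656]
tool_rot: [0.998, 0.055, 0.0, 0.0]
contact_force: [-0.8, -0.4, -0.3]
opening: 0.0696
gripper_force: 0.0
```

arm_command(targets=[[[0, 0, 0], [0, 0.04, 0], -0.6], [[0, 0, 0], [0, 0, 0], -0.6], [[0, 0, 0], [0, 0, 0], -0.6], [[0, 0, 0], [0, 0, 0], -0.6]])

```text
time: 12.3
position: [0.6199, -0.1718, 0.0656]
tool_rot: [0.998, 0.055, 0.0, -0.0]
contact_force: [0.2, 0.1, -0.1]
opening: 0.0693
gripper_force: 0.0
```

```bash
python3 st.py;python3 - <<'E'
from fit import *
p=env.camera_params("wrist");im=env.get_image("wrist");cv2.imwrite("pics/w2.png",im[:,:,::-1])
print(proj(p,W(q,[(.076,-.135,.07),(.11,-.135,.07),(.065,-.135,.1)])).round(1).tolist())
E
```

```text
t 12.3 world [ 0.6199 -0.1718  0.0656] press -0.0013 -0.1388 F [ 0.2  0.1 -0.1] op 0.0693
yaw 6.33 z [ 0.  0. -1.]
[[316.3, 77.4], [315.8, -13.6], [314.3, 104.0]]
```

arm_command(targets=[[[0, 0, 0], [0, 0, 0], -1], [[0, 0, 0], [0, 0, 0], -1], [[0, 0, 0], [0, 0, -0.5], -1], [[0, 0, 0], [0, 0, -0.5], -1], [[0, 0, 0], [0, 0, -0.5], -1], [[0, 0, 0], [0, 0, -0.5], -1], [[0, 0, 0], [0, 0, -0.5], -1], [[0, 0, 0], [0, 0, 0], -1]])

```text
time: 13.35
position: [0.6212, -0.1722, 0.1929]
tool_rot: [0.998, 0.055, 0.002, 0.001]
contact_force: [0.3, 0.3, 0.3]
opening: 0.0874
gripper_force: 0.0
```

```bash
python3 st.py;python3 - <<'E'
from fit import *
p=env.camera_params("wrist");im=env.get_image("wrist");cv2.imwrite("pics/w3.png",im[:,:,::-1])
np.save("w3.npy",[0]);import pickle;pickle.dump(p,open("w3.pkl","wb"))
print(proj(p,W(q,[(-.105,-.135,.07),(.09,-.135,.07),(.105,-.135,.07),(.084,-.135,.054)])).round(1).tolist())
E
```

```text
t 13.35 world [ 0.6212 -0.1722  0.1929] press 0.0 -0.1394 F [0.3 0.3 0.3] op 0.0874
yaw 6.31 z [ 0.005 -0.001 -1.   ]
[[320.5, 306.4], [319.5, 73.9], [319.4, 52.7], [319.9, 83.7]]
```

View pics/w3.png

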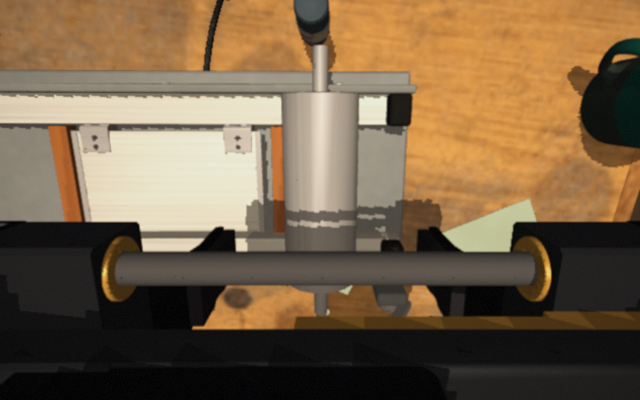

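The stub shows at u≈320 front and rear; the line projects to 319.5–320.5, so the roller stands on the line within about 1 mm and square. The tympan is flat and the keeper tab is still up at (392,248). Next I'll close the fingers and go to the keeper's −y side.

arm_command(targets=[[[0, 0, 0], [0, 0, -0.5], 1], [[0, 0, 0], [0, 0, -0.5], 1], [[0, 0, 0], [0, 0, 0], 1], [[0, 0, 0], [-0.59, 0.3, 0], 1], [[0, 0, 0], [-0.59, 0.3, 0], 1], [[0, 0, 0], [-0.59, 0.3, 0], 1], [[0, 0, 0], [-0.59, 0.3, 0], 1], [[0, 0, 0], [0, 0, 0], 1]])

```text
time: 14.4
position: [0.506, -0.2465, 0.2386]
tool_rot: [0.999, 0.053, -0.002, -0.0]
contact_force: [0.7, 0.4, -0.6]
opening: 0.0147
gripper_force: 0.0
```

```bash
python3 st.py
```

```text
t 14.4 world [ 0.506  -0.2465  0.2386] press -0.1227 -0.2005 F [ 0.7  0.4 -0.6] op 0.0147
yaw 6.05 z [-0.004  0.    -1.   ]
```

arm_command(targets=[[[0, 0, 0], [0.08, 0, 0], 1], [[0, 0, 0], [0, 0, 0.4], 1], [[0, 0, 0], [0, 0, 0.4], 1], [[0, 0, 0], [0, 0, 0.4], 1], [[0, 0, 0], [0, 0, 0], 1]])

```text
time: 15.02
position: [0.5131, -0.2424, 0.1785]
tool_rot: [0.998, 0.056, -0.002, -0.001]
contact_force: [0.2, 0.9, 0.5]
opening: 0.0004
gripper_force: 0.0
```

```bash
python3 st.py
```

```text
t 15.03 world [ 0.5131 -0.2424  0.1785] press -0.1152 -0.1972 F [0.2 0.9 0.5] op 0.0004
yaw 6.45 z [-0.003  0.002 -1.   ]
```

Now I'll follow the tab's arc down.

arm_command(targets=[[[0, 0, 0], [-0.03, -0.17, 0.12], 1], [[0, 0, 0], [0, -0.17, 0.12], 1], [[0, 0, 0], [0, -0.14, 0.05], 1], [[0, 0, 0], [0, -0.13, 0.06], 1], [[0, 0, 0], [0, -0.13, 0.07], 1], [[0, 0, 0], [0, -0.13, 0.08], 1], [[0, 0, 0], [0, -0.12, 0.09], 1], [[0, 0, 0], [0, -0.12, 0.1], 1]])

```text
time: 16.02
position: [0.5055, -0.1887, 0.1457]
tool_rot: [0.998, 0.055, 0.0, -0.0]
contact_force: [0.6, -0.1, 0.6]
opening: 0.0004
gripper_force: 0.2
```

```bash
python3 st.py; python3 - <<'E'
from fit import *
im=env.get_image("scene");cv2.imwrite("pics/s3.png",cv2.resize(im[120:260,330:470,::-1],None,fx=4,fy=4,interpolation=cv2.INTER_CUBIC))
E
```

```text
t 16.02 world [ 0.5055 -0.1887  0.1457] press -0.1168 -0.143 F [ 0.6 -0.1  0.6] op 0.0004
yaw 6.31 z [ 0.  0. -1.]
```

arm_command(targets=[[[0, 0, 0], [0, -0.12, 0.11], 1], [[0, 0, 0], [0, -0.11, 0.11], 1], [[0, 0, 0], [0, -0.1, 0.12], 1], [[0, 0, 0], [0, -0.08, 0.13], 1], [[0, 0, 0], [0, -0.07, 0.13], 1], [[0, 0, 0], [0, -0.07, 0.14], 1], [[0, 0, 0], [0, -0.06, 0.15], 1], [[0, 0, 0], [0, -0.05, 0.15], 1]])

```text
time: 17.08
position: [0.5019, -0.1563, 0.0935]
tool_rot: [0.998, 0.055, 0.0, 0.0]
contact_force: [-0.6, -0.3, 0.5]
opening: 0.0001
gripper_force: 0.1
```

```bash
python3 st.py
```

```text
t 17.07 world [ 0.5019 -0.1563  0.0935] press -0.1168 -0.1104 F [-0.6 -0.3  0.5] op 0.0001
yaw 6.31 z [ 0. -0. -1.]
```

arm_command(targets=[[[0, 0, 0], [0, -0.04, 0.05], 1], [[0, 0, 0], [0, -0.04, 0.05], 1], [[0, 0, 0], [0, 0, 0.04], 1], [[0, 0, 0], [0, 0, 0.04], 1], [[0, 0, 0], [0, 0, 0], 1], [[0, 0, 0], [0, 0, 0], 1]])

```text
time: 17.82
position: [0.5018, -0.1522, 0.0882]
tool_rot: [0.998, 0.055, 0.0, 0.0]
contact_force: [-8.0, 1.3, 23.9]
opening: 0.0007
gripper_force: 11.7
```

```bash
python3 st.py
```

```text
t 17.82 world [ 0.5018 -0.1522  0.0882] press -0.1165 -0.1063 F [-8.   1.3 23.9] op 0.0007
yaw 6.3 z [ 0.    -0.001 -1.   ]
```

It is stopped firmly at z=0.088, the "down" height, with 24 N. Now I'll back off upward and look.

arm_command(targets=[[[0, 0, 0], [0, 0, -0.1], 1], [[0, 0, 0], [0, 0, -0.3], 1], [[0, 0, 0], [0, 0, -0.8], 1], [[0, 0, 0], [0, 0, -0.8], 1], [[0, 0, 0], [-0.4, 0.6, -0.4], 1], [[0, 0, 0], [-0.4, 0.6, 0], 1], [[0, 0, 0], [-0.4, 0.6, 0], 1], [[0, 0, 0], [0, 0.6, 0], 1]])

```text
time: 18.82
position: [0.4536, -0.2796, 0.2058]
tool_rot: [0.999, 0.054, -0.0, 0.0]
contact_force: [1.3, 0.2, 0.8]
opening: 0.0003
gripper_force: 0.0
```

```bash
python3 st.py; python3 - <<'E'
from fit import *
im=env.get_image("scene");a=cv2.resize(im[130:270,230:430,::-1],None,fx=4,fy=4,interpolation=cv2.INTER_CUBIC);cv2.imwrite("pics/s4.png",a)
print(((proj(S,W(q,[(-.11,-.135,.07),(-.114,-.095,.0885),(-.1,-.195,.07)]))-[230,130])*4).round().tolist())
E
```

```text
t 18.82 world [ 0.4536 -0.2796  0.2058] press -0.1785 -0.2276 F [1.3 0.2 0.8] op 0.0003
yaw 6.22 z [-0.    -0.001 -1.   ]
[[648.0, 219.0], [620.0, 220.0], [685.0, 174.0]]
```

View pics/s4.png

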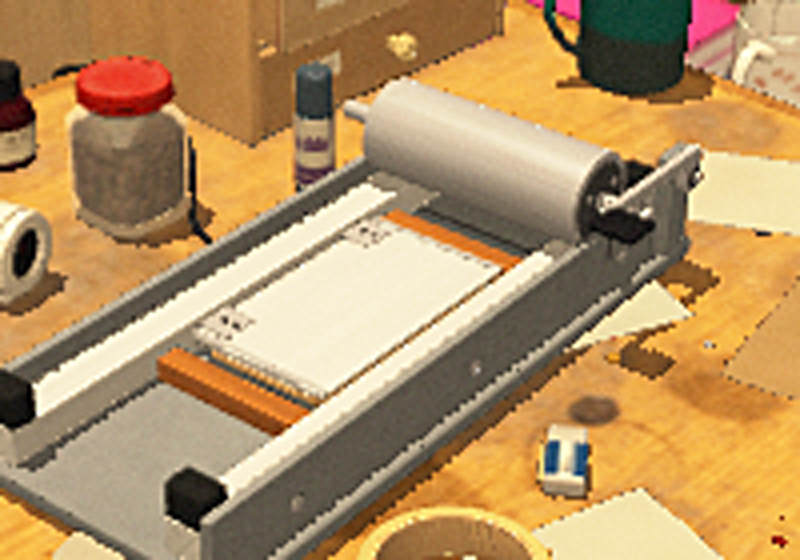

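The keeper lies down over the stub: the tab is at about (622,222) against a predicted (620,220). The roller is on the line and the tympan is flat. Handing in.

```bash
python3 -c "
from cell import env
print(env.sign_off())"
```

```text
the job is handed in; nothing more can be done
None
```

I handed the job in at about 19 s of the 64 s: the tympan is shut, the roller stands on the line (within about 1 mm by the wrist camera), and the keeper is fully down over the axle; sign-off returned no verdict.

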